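Pack the cooled dessert jars in tasting order

ROBOT

A 6-joint arm with a two-finger parallel gripper is mounted at the origin on the work surface. World frame = base frame: x ahead of the robot, y to its left, z up, the work surface at z = 0. Lengths are in m, angles in rad, forces in N, time in s.
With the tool pointing down it reaches from about 0.325 to 0.775 m from the base axis. Payload 5.5 kg.
Tool frame: the origin (TCP) lies at the centre of the arm's flange, where the gripper is bolted on; the fingertips stand 173 mm ahead of it and the grasp point (between the pads) lies 155 mm ahead of it (bot.tip_extent is the distance from the TCP to the fingertips, in m); z points along the fingers, y is the line along which they close (so a half turn about z gives the same grasp; the last joint's range is limited). The gripper opens to 85 mm and grips with 20 to 120 N. Pads are 22 mm wide; open, the fingers measure 114 mm over their backs; the gripper's body (76 mm by 85 mm) begins 54 mm behind the grasp point. The pads swing forward as they close: fully open they stand 13 mm farther back than shut.
Start: joints at [1.22, 0.091, 1.231, -0, 1.82, -0.057], TCP at [0.174, 0.574, 0.405] pointing down, gripper open.
Joint ranges: [-2.87, 2.87], [-0.86, 2.18], [0.17, 2.46], [-1.51, 4.65], [0.06, 2.69], [-2.65, 2.65]. Speed limits (rad/s): [2.57, 2.57, 3.01, 3.14, 3.14, 3.14].

INTERFACE

Orientations are given as a 3x3 rotation matrix whose columns are the frame's x, y, z axes.
In Python, from rig import monitor, viewer, order, bot gives the robot as it stands.
- The arm moves only by the tool jog_arm, never from a script. Its arguments are lists of equal length, an entry for each row: "xyz": the shift along the tool's x, y, z in mm, a list of three; "angular": the turn, a rotation vector about the tool's x, y, z in degrees, a list of three; "claw": the opening, from -1 (shut) to 1 (fully open). In form: {"xyz": [[tx, ty, tz], ...], "angular": [[ax, ay, az], ...], "claw": [claw, ...]}. A call has 1 to 8 rows; each row is the pose to reach, as a shift and turn from the pose commanded when the call began, along the tool's axes at that moment; what a row does not reach only later rows make up. A row lasts 1/8 s, in which the tool goes at most 62.5 mm and 10.7 degrees, less where a joint would pass 70% of its speed; a pose out of reach is approached as far as the arm can. A call with a gripper value outside its range is refused whole. The fingers move at their own pace and stop on an object; "newtons" is the grip in N (left out, the last holds). Time passes only in rows, so rows that repeat a pose let the fingers close. It gives the time, the measured TCP pose, the force, the opening and the grip force at its end, in the units of the state.
- monitor.state(): the state, without advancing time (a new reading comes with each control period).
- viewer.snapshot(name): name is "side" or "top"; returns a dict with "image" (384x512x3 uint8, red, green, blue), "z_map" (384x512 float32, m along the optical axis (not along the pixel's ray), 0 where there is no reading), "mtx" (3x3 intrinsics, pixels), "position" and "orientation" of the camera in the world. Camera axes: x right, y down, z forward; pixel columns grow to the right and rows downward; lengths in m; the calibration is good to about 2 mm. A picture is of the moment at which its call begins.
- order.close_job(): hands the job in; it is judged then, once.
The state is a dict: "time": time; "joint_positions": joint angles; "joint_vel": joint speeds; "joint_efforts": joint torques, N m; "ee_pos": TCP position; "orientation": TCP orientation; "force": force on the tool from outside, world axes, zero at the start; "wrist_torque": the same for the moment, N m; "gripper_width": finger opening in m; "grip_force": force on a finger pad.
Only numpy, scipy, OpenCV 4.12 (cv2) and the standard library are available. Lean on these libraries where they do the work, as an engineer would, in place of code of your own. Each camera call takes 0.05 s, during which the arm holds its last target. There are 200 camera calls.

TASK

Take the four lidded dessert jars out of their baking tins on the wire cooling rack and set them gently, lids up, in the kraft carrier, one in each compartment. They must stand in the carrier in the same left-to-right order as they stand on the rack now, since that is the tasting order. Leave the empty tins in their places on the rack.

Things in the scene. Friction and masses are not known exactly. Their poses are not given: they have to be found in the camera images.
- jar_round: Round lidded dessert jar, clear glass with cream-coloured filling and a brass-coloured lid as wide as the glass: 56 mm diameter, 70 mm tall in all (lid the top 14 mm), about 170 g. Origin: centre of its underside, z up.
- jar_square: Square lidded dessert jar, clear glass 50 x 50 mm and 66 mm tall, on it a round brass-coloured lid of 44 mm diameter, 80 mm tall in all (lid the top 14 mm), about 200 g. Origin: centre of its underside, z up. Its x and y axes are square to its flat sides.
- jar_hex: Six-sided lidded dessert jar, clear glass 52 mm across flats (60 mm across corners) and 50 mm tall, on it a round brass-coloured lid of 47 mm diameter, 62 mm tall in all (lid the top 12 mm), about 160 g. Origin: centre of its underside, z up. One pair of its flat sides faces along its +x and -x axes; the other pairs are 60 degrees on.
- jar_slim: Tall slim round lidded dessert jar, 42 mm diameter from foot to lid, 105 mm tall in all (lid the top 15 mm), about 170 g. Origin: centre of its underside, z up.
- tin_large_round: Larger round dark steel baking tin, 84 mm across the rim, in which the round jar stands at the start; loose on the cooling rack; bottom 3 mm thick, rim 18 mm above its underside, about 60 g. Origin: centre of its underside, z up.
- tin_square: Square dark steel baking tin, 80 x 80 mm, in which the square jar stands at the start; loose on the cooling rack; bottom 3 mm thick, rim 18 mm above its underside, about 60 g. Origin: centre of its underside, z up.
- tin_oblong: Oblong dark steel baking tin, 98 x 72 mm (long side across the row), in which the six-sided jar stands at the start; loose on the cooling rack; bottom 3 mm thick, rim 18 mm above its underside, about 60 g. Origin: centre of its underside, z up.
- tin_small_round: Small round dark steel baking tin, 68 mm across the rim, in which the tall slim jar stands at the start; loose on the cooling rack; bottom 3 mm thick, rim 18 mm above its underside, about 60 g. Origin: centre of its underside, z up.
- cooling_rack: Wire cooling rack, fixed on the bench before or behind the carrier, 400 mm (y) x 110 mm (x), top 22 mm above the bench. The four tins stand on it in a row at its y = +138, +46, -46, -138 mm, x = 0; +y is the left end as the robot sees it. The jars' feet are 25 mm above the bench. A sugar shaker 96 mm tall stands past its left end, a small piping nozzle past its right. Origin: centre, on the bench.
- carrier: Open kraft-board jar carrier, fixed on the bench, 331 mm (y) x 85 mm (x). One row of four compartments, each 79 x 79 mm inside, centres at its y = +123, +41, -41, -123 mm, x = 0; +y is the left end as the robot sees it. Floor 4 mm, tops of the 3 mm walls 30 mm above the bench. A timer 43 mm tall stands past its right end, a small piping nozzle past its left. Origin: centre, on the bench.
There are look-alikes about, which are no part of the job. What is shaped like the tin_small_round but pink or purple is not meant.

How it is judged:
By the outcome, as a careful person would: the job done as asked, in the order asked, and still so for the second after the job is handed in, with the robot touching nothing.
It also fails if it takes over 86 s, if anything falls off the work surface, if the arm or the gripper's body presses on something with over 40 N, if the wrist force passes 120 N, or if a joint passes its speed limit or range.

## Working session

There is one attempt and no reset: what is moved stays moved. The work goes in short steps, Python scripts to look and compute and a tool call to move; the robot and the scene stay as the last step left them, time stands still between calls to the robot, and variables do not carry over. Pictures are saved under pics/ and viewed, at most 14 in all, crops included, and the job is handed in when it is done.

Besides the shell and the picture viewer there is one more tool, called by a JSON object that holds its "op" and its "data", one argument or row to a line. jog_arm: Moves the arm, as the interface text tells. Its arguments: {"type":"object","properties":{"xyz":{"type":"array","items":{"type":"array","items":{"type":"number"}}},"angular":{"type":"array","items":{"type":"array","items":{"type":"number"}}},"claw":{"type":"array","items":{"type":"number"}},"newtons":{"type":"number"}},"required":["xyz","angular","claw"]}

```bash
ls; mkdir -p pics; cat > h.py <<'E'
import numpy as np, cv2
from rig import monitor, viewer, order, bot
def snap(n,f=None):
    s=viewer.snapshot(n)
    if f: cv2.imwrite('pics/'+f, s['image'][:,:,::-1])
    return s
def cloud(s):
    z=s['z_map'];K=s['mtx'];v,u=np.mgrid[:z.shape[0],:z.shape[1]]
    c=np.stack([(u-K[0,2])/K[0,0]*z,(v-K[1,2])/K[1,1]*z,z],-1)
    return c@np.array(s['orientation']).T+np.array(s['position'])
E
python3 - <<'E'
from h import *
for n in('top','side'):
    s=snap(n,n+'0.png'); print(n,s['position'],s['orientation'],s['mtx']); np.savez(n+'0.npz',**s)
print(monitor.state())
E
```

```text
pics
top [ 0.55506134 -0.04523628  1.0623723 ] [[-0.01438849 -0.99885872  0.04554379]
 [-0.99988996  0.01453797  0.00295263]
 [-0.00361138 -0.04549629 -0.99895798]] [[449.87854151   0.         251.61805715]
 [  0.         449.87854151 192.73188175]
 [  0.           0.           1.        ]]
side [ 0.54261858 -0.72955139  0.78042494] [[ 0.99492189 -0.08156904  0.05896538]
 [-0.09993572 -0.7309131   0.67511398]
 [-0.01196983 -0.67757843 -0.73535311]] [[456.59448578   0.         256.44725212]
 [  0.         456.59448578 191.21113725]
 [  0.           0.           1.        ]]
{'time': 0.1, 'joint_positions': array([ 1.22025013e+00,  9.17903271e-02,  1.23176796e+00, -6.49502012e-06,
        1.81977476e+00, -5.67217059e-02]), 'joint_vel': array([ 2.13222043e-03, -1.83148322e-03, -1.48392235e-03, -6.12113116e-05,
       -5.31383755e-04,  3.71442586e-04]), 'joint_efforts': array([ 2.15080683e-03, -4.60223866e+01, -4.19214070e+01, -8.86657813e-05,
        1.07756097e-02, -3.65313838e-06]), 'ee_pos': array([0.17380375, 0.57433503, 0.40365821]), 'orientation': array([[-9.57142758e-01,  2.89615935e-01, -5.91757419e-04],
       [ 2.89616525e-01,  9.57141364e-01, -1.63671188e-03],
       [ 9.23776626e-05, -1.73794965e-03, -9.99998485e-01]]), 'force': array([ 0.99868483, -0.16737089,  0.06746288]), 'wrist_torque': array([-0.02508463, -0.02442874, -0.01473059]), 'grip_force': 0.0, 'gripper_width': 0.08539791631279116}
```

View pics/top0.png

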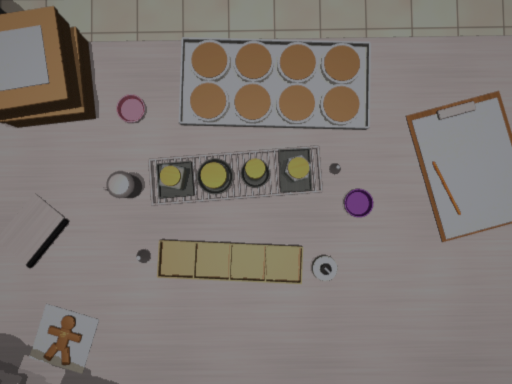

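View pics/side0.png

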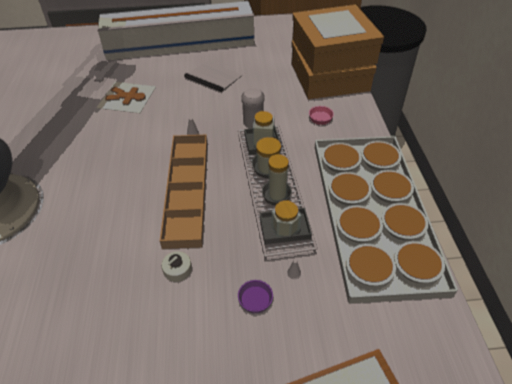

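The top view shows the rack row, left to right: square (170,176), round (213,176), slim (255,170), hex (298,168). The carrier compartments lie at about (180..283, 260). Next I'll measure them.

```bash
cat >> h.py <<'E'
def ray(s,u,v,h):
    K=s['mtx'];d=np.array(s['orientation'])@np.array([(u-K[0,2])/K[0,0],(v-K[1,2])/K[1,1],1.])
    p=np.array(s['position']);return p+d*(h-p[2])/d[2]
def lids(s,box,lo,hi):
    hsv=cv2.cvtColor(s['image'],cv2.COLOR_RGB2HSV);m=cv2.inRange(hsv,lo,hi)
    k=np.zeros_like(m);u0,v0,u1,v1=box;k[v0:v1,u0:u1]=m[v0:v1,u0:u1]
    n,_,st,c=cv2.connectedComponentsWithStats(k)
    return [(c[i],st[i]) for i in range(1,n) if st[i][4]>60]
E
python3 - <<'E'
from h import *
T=dict(np.load('top0.npz'));S=dict(np.load('side0.npz'))
H=dict(sq=.105,rd=.095,sl=.130,hx=.087)
hsv=cv2.cvtColor(T['image'],cv2.COLOR_RGB2HSV);print(hsv[176,170],hsv[176,213],hsv[260,180],hsv[168,298])
C=cloud(T)
L=sorted(lids(T,(145,140,330,205),(22,120,80),(40,255,255)),key=lambda a:a[0][0])
for (c,st),n in zip(L,H):
    p=ray(T,*c,H[n]);u,v=c.round().astype(int)
    print(n,c,st,p.round(4),'depth z',C[v-2:v+3,u-2:u+3,2].mean().round(4), 'diam',(st[2]*(1.0624-H[n])/450).round(4))
# carrier by depth height: walls
Z=C[:,:,2]
for nm,(u0,v0,u1,v1),lo,hi in(('carrier',(150,232,310,290),.018,.04),('rack',(146,140,326,210),.014,.03)):
    m=np.zeros(Z.shape,np.uint8);m[v0:v1,u0:u1]=((Z>lo)&(Z<hi))[v0:v1,u0:u1]
    P=C[m>0][:,:2].astype(np.float32);r=cv2.minAreaRect(P);print(nm,len(P),r)
big=cv2.resize(T['image'][140:290,100:350],None,fx=3.2,fy=3.2,interpolation=cv2.INTER_CUBIC)
cv2.imwrite('pics/topcrop.png',big[:,:,::-1])
E
```

```text
[ 27 128 137] [ 27 126 138] [ 23  82 137] [ 28 126 138]
sq [169.96885813 175.64705882] [160 166  20  20 289] [0.6378 0.1314 0.105 ] depth z 0.105 diam 0.0426
rd [212.94268775 174.52173913] [200 162  26  26 506] [0.6397 0.0405 0.095 ] depth z 0.1334 diam 0.0559
sl [254.65283019 167.7509434 ] [245 159  20  20 265] [ 0.6495 -0.0495  0.13  ] depth z 0.1293 diam 0.0414
hx [298.0794702  167.40066225] [289 158  19  20 302] [ 0.6532 -0.1442  0.087 ] depth z 0.0864 diam 0.0412
carrier 845 ((0.4455839991569519, 0.010579943656921387), (0.33175286650657654, 0.08558972179889679), 86.61542510986328)
rack 2947 ((0.6448525786399841, -0.003923729062080383), (0.11027862131595612, 0.3998458683490753), 3.732654094696045)
```

View pics/topcrop.png

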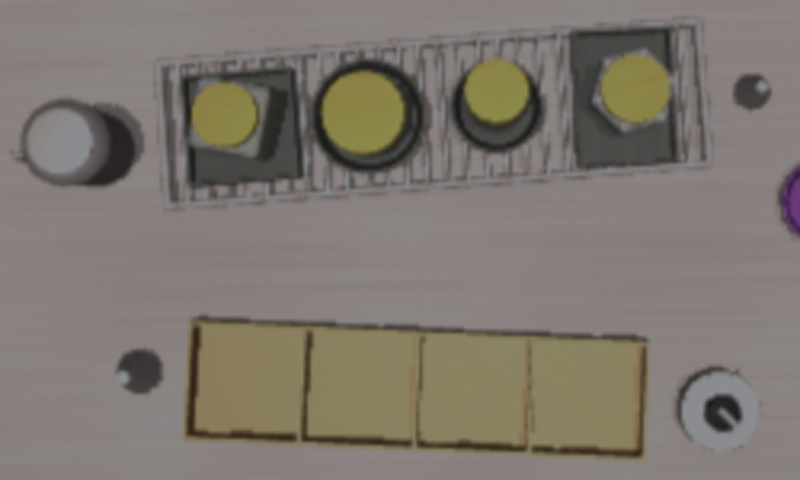

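```bash
python3 - <<'E'
from h import *
T=dict(np.load('top0.npz'));S=dict(np.load('side0.npz'));C=cloud(T);Z=C[:,:,2]
print(bot.tip_extent)
np.set_printoptions(linewidth=250)
print('round z');print((Z[160:190:3,198:230:2]*1000).round().astype(int))
for nm,c,h in(('sq',(.6378,.1314),.091),('hx',(.6532,-.1442),.075)):
    d=np.hypot(C[...,0]-c[0],C[...,1]-c[1])
    m=(d<.045)&(Z>h-.008)&(Z<h+.006);P=C[m]
    print(nm,len(P),cv2.minAreaRect(P[:,:2].astype(np.float32)),P.mean(0))
D=cloud(S)
for nm,c in(('sq',(.6378,.1314)),('rd',(.6397,.0405)),('sl',(.6495,-.0495)),('hx',(.6532,-.1442))):
    d=np.hypot(D[...,0]-c[0],D[...,1]-c[1]);P=D[(d<.04)&(D[...,2]>.07)]
    print(nm,'side top z',np.percentile(P[:,2],[50,90,97]).round(4))
# side lids
print([(c.round(1),st) for c,st in lids(S,(235,105,310,235),(8,150,120),(30,255,255))])
a=T['image'][158:196,145:195];b=T['image'][148:186,275:325]
cv2.imwrite('pics/bod.png',cv2.resize(np.hstack([a,b]),None,fx=8,fy=8,interpolation=cv2.INTER_CUBIC)[:,:,::-1])
i=S['image'][105:245,225:325];cv2.imwrite('pics/sidecrop.png',cv2.resize(i,None,fx=4.2,fy=4.2,interpolation=cv2.INTER_CUBIC)[:,:,::-1])
E
```

```text
0.1734
round z
[[  -2    0   -2   -1   41   36   35   34   32   36   36   38   39   22    5    3]
 [  -2   21   40   41   31   93   96   97   96   95   92   23   26   35   40   -2]
 [  -1   40   34   95   97   95   94   95   95   98   96   96   96   25   30   36]
 [  39   37   95   96   97   94   91   94   94   94   96   94   92   96   24   27]
 [  39   31   97   97   95   94   92   95   94   94   94   95   91   95   54   29]
 [  35   95   95   95   97   95   95   94   94   97   91   96   94   95   80   21]
 [  39   29   97   96   93   95   95   96   94   94   93   97   98   92   75   23]
 [  39   29   94   95 1062 1062   99   93   94   93   95   95   91   92   46   22]
 [  -1   35   30   27   94   96   96   98   95   94   95   92   84   47   26   32]
 [   1    1   38   30   24   26   92   97   95   89   74   53   22   25   33   39]]
sq 197 ((0.6389448642730713, 0.1324532926082611), (0.050383083522319794, 0.05005214735865593), 78.48553466796875) [0.6369111  0.12705623 0.08986096]
hx 133 ((0.6542177796363831, -0.14422833919525146), (0.05186544731259346, 0.05741336941719055), 73.58848571777344) [ 0.65032236 -0.14019313  0.07425889]
sq side top z [0.0936 0.1045 0.1056]
rd side top z [0.0932 0.0952 0.0962]
sl side top z [0.116  0.1295 0.1302]
hx side top z [0.0849 0.0872 0.088 ]
[(array([263. , 116.5]), array([255, 111,  17,  12, 153], dtype=int32)), (array([268.1, 145.2]), array([257, 138,  24,  16, 305], dtype=int32)), (array([277.9, 161. ]), array([269, 154,  19,  14, 206], dtype=int32)), (array([286.1, 209. ]), array([275, 201,  23,  17, 306], dtype=int32))]
```

View pics/bod.png

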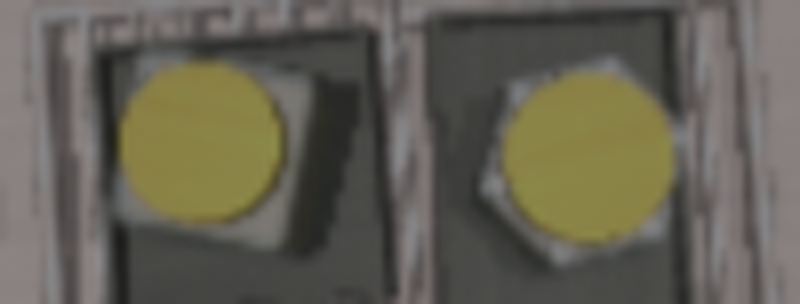

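View pics/sidecrop.png

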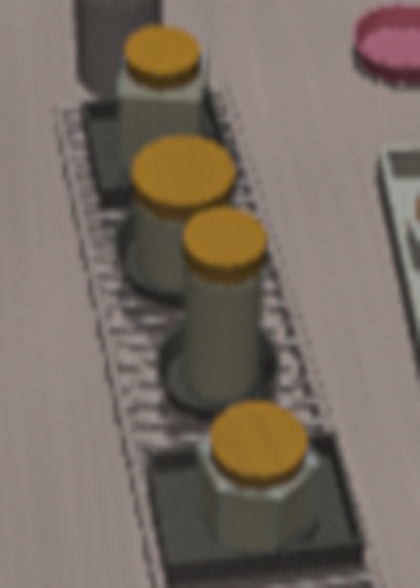

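The top of each jar matches its given height. The side crop confirms the order: square, round, slim, hex. The square jar's flats are at about -11.5° and the hex jar's at about +13.6°. I'll start with the square jar.

```bash
cat >> h.py <<'E'
from scipy.spatial.transform import Rotation as Ro
def go(x,y,z,a,R0=None,p0=None):
    st=monitor.state();R0=st['orientation'] if R0 is None else R0;p0=st['ee_pos'] if p0 is None else p0
    a=np.radians(a);yv=np.array([np.cos(a),np.sin(a),0]);zv=np.array([0,0,-1.])
    R=np.stack([np.cross(yv,zv),yv,zv],1)
    print('xyz',(R0.T@(np.array([x,y,z])-p0)*1000).round(1),'ang',np.degrees(Ro.from_matrix(R0.T@R).as_rotvec()).round(1),'t',st['time'])
E
python3 -c "
from h import *
go(.6383,.132,.32,-11.5); go(.6383,.132,.2364,-11.5)"
```

```text
xyz [-572.7 -288.7   84.1] ang [-0.1  0.1 84.7] t 0.1
xyz [-572.7 -288.6  167.7] ang [-0.1  0.1 84.7] t 0.1
```

{"op": "jog_arm", "data": {
  "xyz": [
    [-52,-26,0],
    [-104,-52,0],
    [-156,-79,0],
    [-208,-105,0],
    [-260,-131,10],
    [-312,-157,20],
    [-364,-184,30],
    [-416,-210,40]
  ],
  "angular": [
    [0,0,10],
    [0,0,20],
    [0,0,30],
    [0,0,40],
    [0,0,50],
    [0,0,60],
    [0,0,70],
    [0,0,80]
  ],
  "claw": [1,1,1,1,1,1,1,1],
  "newtons": 40
}}

```text
time: 1.1
ee_pos: [0.5122, 0.2512, 0.3639]
orientation: [[0.125, 0.992, -0.001], [0.992, -0.125, -0.0], [-0.0, -0.001, -1.0]]
force: [-0.2, 1.2, -0.7]
gripper_width: 0.0857
grip_force: 0.0
```

```bash
python3 -c "
from h import *
go(.6383,.132,.32,-11.5); go(.6383,.132,.2364,-11.5)"
```

```text
xyz [-102.5  140.    43.9] ang [-0.   0.   4.3] t 1.1
xyz [-102.5  140.1  127.5] ang [-0.   0.   4.3] t 1.1
```

{"op": "jog_arm", "data": {
  "xyz": [
    [-34,46,10],
    [-68,93,25],
    [-102,140,44],
    [-102,140,44],
    [-102,140,72],
    [-102,140,100],
    [-102,140,127],
    [-102,140,127]
  ],
  "angular": [
    [0,0,2],
    [0,0,4],
    [0,0,4.3],
    [0,0,4.3],
    [0,0,4.3],
    [0,0,4.3],
    [0,0,4.3],
    [0,0,4.3]
  ],
  "claw": [1,1,1,1,1,1,1,1]
}}

```text
time: 2.1
ee_pos: [0.6367, 0.1356, 0.2348]
orientation: [[0.192, 0.981, -0.006], [0.981, -0.192, -0.001], [-0.002, -0.005, -1.0]]
force: [-1.2, 0.4, 0.6]
gripper_width: 0.0856
grip_force: 0.0
```

```bash
python3 -c "
from h import *
snap('side','s1.png')
s=snap('side');cv2.imwrite('pics/s1c.png',cv2.resize(s['image'][40:240,200:340],None,fx=3,fy=3)[:,:,::-1])
go(.6383,.132,.2364,-11.5)"
```

```text
xyz [-3.3  1.2  2.3] ang [ 0.  -0.   0.4] t 2.2
```

View pics/s1c.png

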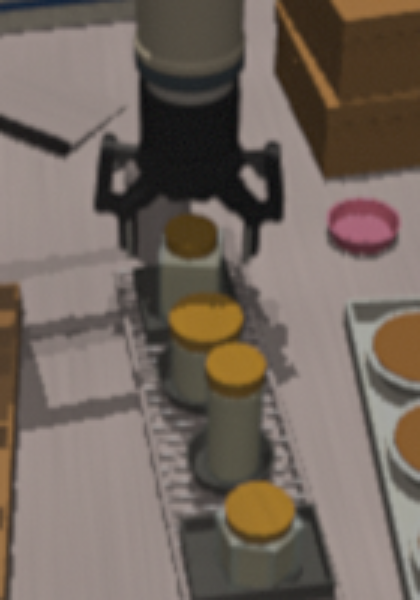

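The fingers straddle the square jar at crop (120–255, 255), with the tips above the tin rim. Now I'll close on it.

{"op": "jog_arm", "data": {
  "xyz": [
    [-3,1,2],
    [-3,1,2],
    [-3,1,2],
    [-3,1,2],
    [-3,1,2],
    [-3,1,2]
  ],
  "angular": [
    [0,0,0.4],
    [0,0,0.4],
    [0,0,0.4],
    [0,0,0.4],
    [0,0,0.4],
    [0,0,0.4]
  ],
  "claw": [1,0.3,0,-0.2,-0.4,-0.5]
}}

```text
time: 2.95
ee_pos: [0.6386, 0.1317, 0.2365]
orientation: [[0.2, 0.98, 0.001], [0.98, -0.2, 0.0], [0.0, 0.001, -1.0]]
force: [-0.4, -0.7, 4.7]
gripper_width: 0.0494
grip_force: 43.8
```

```bash
python3 -c "
from h import *
go(.4529,.1334,.29,-3.4);go(.4529,.1334,.2169,-3.4)"
```

```text
xyz [ -35.5 -182.2  -53.7] ang [ 0.1 -0.  -8.1] t 2.95
xyz [ -35.5 -182.3   19.4] ang [ 0.1 -0.  -8.1] t 2.95
```

{"op": "jog_arm", "data": {
  "xyz": [
    [0,0,-12],
    [0,0,-35],
    [0,-15,-52],
    [-10,-50,-54],
    [-19,-95,-54],
    [-28,-140,-54],
    [-35.5,-175,-54],
    [-35.5,-182,-54]
  ],
  "angular": [
    [0,0,0],
    [0,0,0],
    [0,0,-1],
    [0,0,-3],
    [0,0,-5],
    [0,0,-7],
    [0,0,-8.1],
    [0,0,-8.1]
  ],
  "claw": [-0.5,-0.5,-0.5,-0.5,-0.5,-0.5,-0.5,-0.5]
}}

```text
time: 3.95
ee_pos: [0.4514, 0.1334, 0.2896]
orientation: [[0.059, 0.998, -0.001], [0.998, -0.059, 0.0], [-0.0, -0.001, -1.0]]
force: [1.0, -0.1, -1.4]
gripper_width: 0.0494
grip_force: 43.2
```

```bash
python3 -c "
from h import *
s=snap('side');cv2.imwrite('pics/s2c.png',cv2.resize(s['image'][60:260,140:340],None,fx=3,fy=3)[:,:,::-1])
go(.4529,.1334,.217,-3.4)"
```

```text
xyz [-0.2  1.2 72.8] ang [-0. -0. -0.] t 4.0
```

View pics/s2c.png

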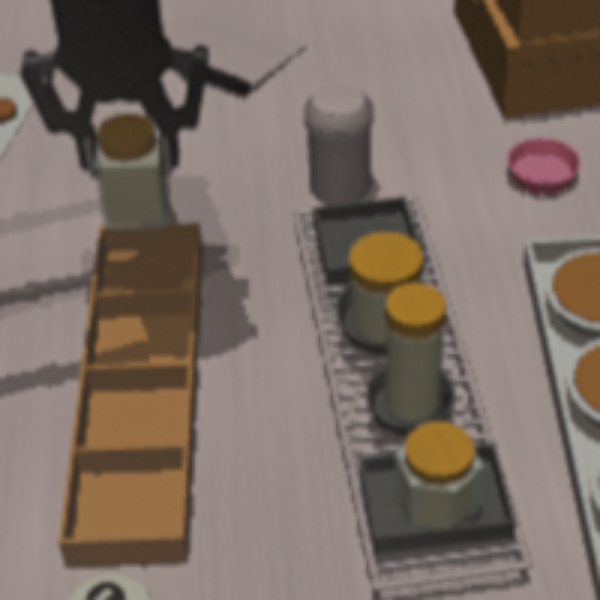

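The square jar is held upright above compartment 1 and its tin stayed on the rack. I'll lower it.

{"op": "jog_arm", "data": {
  "xyz": [
    [0,1,20],
    [0,1,45],
    [0,1,62],
    [0,1,69],
    [0,1,71],
    [0,1,72],
    [0,1,73],
    [0,1,73]
  ],
  "angular": [
    [0,0,0],
    [0,0,0],
    [0,0,0],
    [0,0,0],
    [0,0,0],
    [0,0,0],
    [0,0,0],
    [0,0,0]
  ],
  "claw": [-0.5,-0.5,-0.5,-0.5,-0.5,-0.5,-0.5,-0.5]
}}

```text
time: 5.0
ee_pos: [0.4541, 0.1333, 0.2172]
orientation: [[0.06, 0.998, 0.001], [0.998, -0.06, 0.0], [0.0, 0.001, -1.0]]
force: [0.6, 0.2, -1.7]
gripper_width: 0.0494
grip_force: 43.2
```

{"op": "jog_arm", "data": {
  "xyz": [
    [0,0,0.8],
    [0,0,1.6],
    [0,0,1.6]
  ],
  "angular": [
    [0,0,0],
    [0,0,0],
    [0,0,0]
  ],
  "claw": [-0.5,-0.5,-0.5]
}}

```text
time: 5.38
ee_pos: [0.454, 0.1333, 0.2155]
orientation: [[0.06, 0.998, 0.0], [0.998, -0.06, 0.0], [0.0, 0.0, -1.0]]
force: [-0.5, -0.5, 0.4]
gripper_width: 0.0491
grip_force: 43.3
```

{"op": "jog_arm", "data": {
  "xyz": [
    [0,0,0],
    [0,0,0],
    [0,0,0],
    [0,0,-10],
    [0,0,-40],
    [0,0,-90]
  ],
  "angular": [
    [0,0,0],
    [0,0,0],
    [0,0,0],
    [0,0,0],
    [0,0,0],
    [0,0,0]
  ],
  "claw": [0.3,0.6,0.8,1,1,1]
}}

```text
time: 6.12
ee_pos: [0.4535, 0.1332, 0.3049]
orientation: [[0.06, 0.998, -0.003], [0.998, -0.06, -0.001], [-0.001, -0.003, -1.0]]
force: [1.0, 0.1, 0.4]
gripper_width: 0.0857
grip_force: 0.0
```

```bash
python3 -c "
from h import *
s=snap('side');cv2.imwrite('pics/s3c.png',cv2.resize(s['image'][60:260,140:340],None,fx=3,fy=3)[:,:,::-1])
go(.6397,.0405,.31,3.7);go(.6397,.0405,.2344,3.7)"
```

```text
xyz [-81.7 190.3   5.8] ang [ 0.5 -0.1 -7.1] t 6.175
xyz [-81.9 189.6  81.4] ang [ 0.5 -0.1 -7.1] t 6.175
```

View pics/s3c.png

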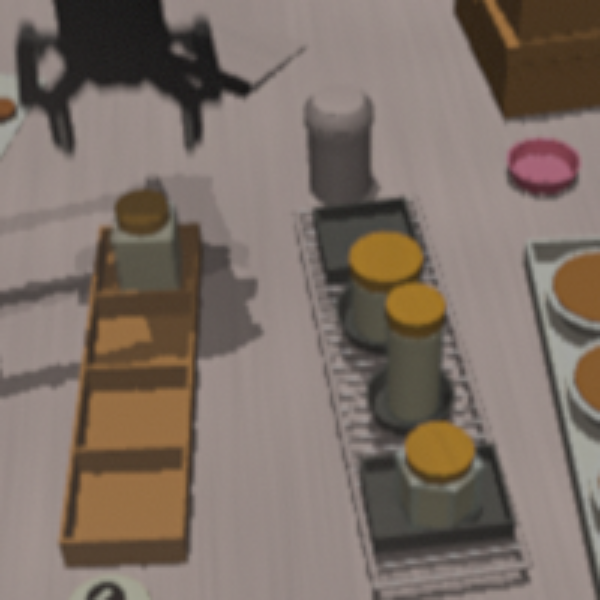

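The square jar stands in compartment 1 at crop (147,240). Next is the round jar.

{"op": "jog_arm", "data": {
  "xyz": [
    [-20,47,0],
    [-41,95,2],
    [-62,143,5],
    [-82,190,8],
    [-82,190,20],
    [-82,190,50],
    [-82,190,78],
    [-82,190,81]
  ],
  "angular": [
    [0,0,-2],
    [0,0,-4],
    [0,0,-6],
    [0,0,-7.1],
    [0,0,-7.1],
    [0,0,-7.1],
    [0,0,-7.1],
    [0,0,-7.1]
  ],
  "claw": [1,1,1,1,1,1,1,1]
}}

```text
time: 7.18
ee_pos: [0.6374, 0.0406, 0.2216]
orientation: [[-0.064, 0.998, -0.005], [0.998, 0.064, 0.0], [0.0, -0.005, -1.0]]
force: [-0.2, -0.1, 0.2]
gripper_width: 0.0855
grip_force: 0.0
```

```bash
python3 -c "
from h import *
go(.6397,.0405,.2344,3.7)"
```

```text
xyz [ -0.2   2.2 -12.8] ang [-0.3 -0.  -0. ] t 7.175
```

{"op": "jog_arm", "data": {
  "xyz": [
    [0,1,-11],
    [0,1,-11],
    [0,1,-11],
    [0,1,-11],
    [0,1,-11],
    [0,1,-11],
    [0,1,-11]
  ],
  "angular": [
    [0,0,0],
    [0,0,0],
    [0,0,0],
    [0,0,0],
    [0,0,0],
    [0,0,0],
    [0,0,0]
  ],
  "claw": [1,1,0.3,0,-0.2,-0.3,-0.3]
}}

```text
time: 8.05
ee_pos: [0.6399, 0.0401, 0.2361]
orientation: [[-0.064, 0.998, 0.001], [0.998, 0.064, 0.0], [-0.0, 0.001, -1.0]]
force: [-0.6, -0.2, 5.7]
gripper_width: 0.0549
grip_force: 43.2
```

```bash
python3 -c "
from h import *
go(.4480,.0515,.29,-3.4)"
```

```text
xyz [  23.6 -190.7  -54.2] ang [ 0.1 -0.   7.1] t 8.05
```

{"op": "jog_arm", "data": {
  "xyz": [
    [0,0,-12],
    [0,0,-35],
    [1,-15,-52],
    [6,-50,-54],
    [12,-95,-54],
    [18,-140,-54],
    [23,-180,-54],
    [23.6,-190.7,-54]
  ],
  "angular": [
    [0,0,0],
    [0,0,0],
    [0,0,1],
    [0,0,3],
    [0,0,5],
    [0,0,6],
    [0,0,7.1],
    [0,0,7.1]
  ],
  "claw": [-0.3,-0.3,-0.3,-0.3,-0.3,-0.3,-0.3,-0.3]
}}

```text
time: 9.05
ee_pos: [0.4462, 0.0516, 0.2889]
orientation: [[0.06, 0.998, -0.0], [0.998, -0.06, -0.0], [-0.0, -0.0, -1.0]]
force: [0.1, 0.0, -2.5]
gripper_width: 0.0549
grip_force: 43.5
```

{"op": "jog_arm", "data": {
  "xyz": [
    [0,0,15],
    [0,0,42],
    [0,0,62],
    [0,0,69],
    [0,0,71],
    [0,0,72],
    [0,0,73],
    [0,0,73]
  ],
  "angular": [
    [0,0,0],
    [0,0,0],
    [0,0,0],
    [0,0,0],
    [0,0,0],
    [0,0,0],
    [0,0,0],
    [0,0,0]
  ],
  "claw": [-0.3,-0.3,-0.3,-0.3,-0.3,-0.3,-0.3,-0.3]
}}

```text
time: 10.05
ee_pos: [0.448, 0.0515, 0.2165]
orientation: [[0.06, 0.998, 0.001], [0.998, -0.06, -0.0], [0.0, 0.001, -1.0]]
force: [0.1, 0.8, -2.3]
gripper_width: 0.0548
grip_force: 43.5
```

{"op": "jog_arm", "data": {
  "xyz": [
    [0,0,0.8],
    [0,0,1.5],
    [0,0,1.5],
    [0,0,1.5]
  ],
  "angular": [
    [0,0,0],
    [0,0,0],
    [0,0,0],
    [0,0,0]
  ],
  "claw": [-0.3,-0.3,-0.3,-0.3]
}}

```text
time: 10.55
ee_pos: [0.4479, 0.0515, 0.215]
orientation: [[0.06, 0.998, 0.0], [0.998, -0.06, 0.0], [0.0, 0.0, -1.0]]
force: [-2.4, -0.5, 2.4]
gripper_width: 0.0558
grip_force: 43.9
```

{"op": "jog_arm", "data": {
  "xyz": [
    [0,0,0],
    [0,0,0],
    [0,0,0],
    [0,0,-10],
    [0,0,-50],
    [0,0,-100],
    [0,0,-120],
    [0,0,-120]
  ],
  "angular": [
    [0,0,0],
    [0,0,0],
    [0,0,0],
    [0,0,0],
    [0,0,0],
    [0,0,0],
    [0,0,0],
    [0,0,0]
  ],
  "claw": [0.3,0.6,0.8,1,1,1,1,1]
}}

```text
time: 11.55
ee_pos: [0.4481, 0.0515, 0.3363]
orientation: [[0.06, 0.998, 0.004], [0.998, -0.06, 0.0], [0.0, 0.004, -1.0]]
force: [0.1, 0.0, -1.3]
gripper_width: 0.0853
grip_force: 0.0
```

```bash
python3 -c "
from h import *
s=snap('side');cv2.imwrite('pics/s4c.png',cv2.resize(s['image'][60:260,140:340],None,fx=3,fy=3)[:,:,::-1])
for n,b,h in (('sl',(145,140,330,205),.13),):
    t=snap('top')
    for c,st in lids(t,b,(22,110,70),(40,255,255)): print(st,ray(t,*c,h).round(4),ray(t,*c,.087).round(4))
go(.6495,-.0495,.335,3.7);go(.6495,-.0495,.2534,3.7)"
```

```text
[245 159  21  20 314] [ 0.6482 -0.0498  0.13  ] [ 0.6525 -0.05    0.087 ]
[288 158  21  20 326] [ 0.6488 -0.1399  0.13  ] [ 0.6531 -0.1442  0.087 ]
xyz [-88.7 207.4  -2.3] ang [-0.1  0.  -7.1] t 11.65
xyz [-88.7 207.6  79.3] ang [-0.1  0.  -7.1] t 11.65
```

View pics/s4c.png

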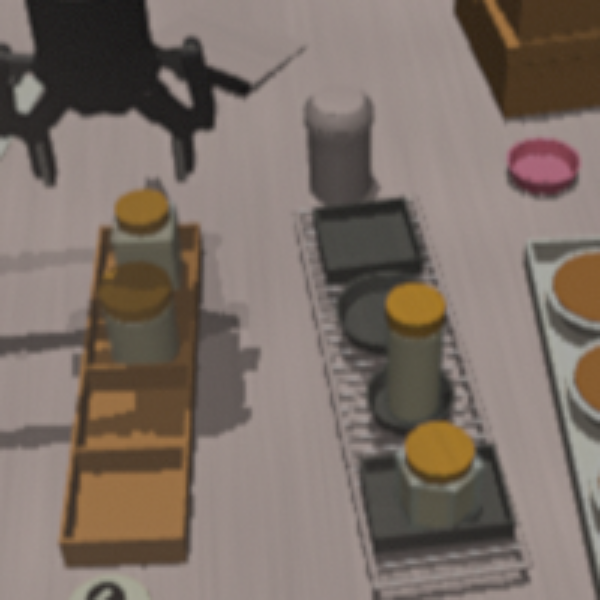

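The square and round jars stand in compartments 1 and 2, and their tins stayed in place. Next is the slim jar.

{"op": "jog_arm", "data": {
  "xyz": [
    [-21,50,0],
    [-43,100,0],
    [-65,152,0],
    [-86,200,0],
    [-88.7,207,0],
    [-88.7,207,20],
    [-88.7,207,52],
    [-88.7,207,79]
  ],
  "angular": [
    [0,0,-2],
    [0,0,-4],
    [0,0,-6],
    [0,0,-7.1],
    [0,0,-7.1],
    [0,0,-7.1],
    [0,0,-7.1],
    [0,0,-7.1]
  ],
  "claw": [1,1,1,1,1,1,1,1]
}}

```text
time: 12.65
ee_pos: [0.6476, -0.0484, 0.2529]
orientation: [[-0.065, 0.998, -0.002], [0.998, 0.065, 0.001], [0.001, -0.002, -1.0]]
force: [-0.9, 0.4, -0.1]
gripper_width: 0.0853
grip_force: 0.0
```

{"op": "jog_arm", "data": {
  "xyz": [
    [0,0,0],
    [0,0,0],
    [0,0,0],
    [0,0,0],
    [0,0,0],
    [0,0,0],
    [0,0,0],
    [0,0,0]
  ],
  "angular": [
    [0,0,0],
    [0,0,0],
    [0,0,0],
    [0,0,0],
    [0,0,0],
    [0,0,0],
    [0,0,0],
    [0,0,0]
  ],
  "claw": [1,1,0.3,0,-0.2,-0.4,-0.6,-0.6]
}}

```text
time: 13.65
ee_pos: [0.6494, -0.0495, 0.2567]
orientation: [[-0.064, 0.998, 0.001], [0.998, 0.064, -0.0], [-0.0, 0.001, -1.0]]
force: [-1.1, -0.1, 5.8]
gripper_width: 0.0411
grip_force: 40.6
```

```bash
python3 -c "
from h import *
go(.4432,-.0303,.31,-3.4)"
```

```text
xyz [  32.3 -204.4  -53.6] ang [0.1 0.  7.1] t 13.65
```

{"op": "jog_arm", "data": {
  "xyz": [
    [0,0,-12],
    [0,0,-35],
    [2,-15,-52],
    [8,-50,-54],
    [16,-97,-54],
    [24,-145,-54],
    [31,-190,-54],
    [32.3,-204.4,-54]
  ],
  "angular": [
    [0,0,0],
    [0,0,0],
    [0,0,1],
    [0,0,3],
    [0,0,5],
    [0,0,6],
    [0,0,7.1],
    [0,0,7.1]
  ],
  "claw": [-0.6,-0.6,-0.6,-0.6,-0.6,-0.6,-0.6,-0.6]
}}

```text
time: 14.65
ee_pos: [0.4412, -0.03, 0.3096]
orientation: [[0.06, 0.998, -0.0], [0.998, -0.06, 0.0], [0.0, -0.0, -1.0]]
force: [1.7, 0.0, -1.8]
gripper_width: 0.0411
grip_force: 41.5
```

{"op": "jog_arm", "data": {
  "xyz": [
    [0,0,15],
    [0,0,42],
    [0,0,60],
    [0,0,68],
    [0,0,70],
    [0,0,71],
    [0,0,72],
    [0,0,72]
  ],
  "angular": [
    [0,0,0],
    [0,0,0],
    [0,0,0],
    [0,0,0],
    [0,0,0],
    [0,0,0],
    [0,0,0],
    [0,0,0]
  ],
  "claw": [-0.6,-0.6,-0.6,-0.6,-0.6,-0.6,-0.6,-0.6]
}}

```text
time: 15.65
ee_pos: [0.4433, -0.0303, 0.238]
orientation: [[0.06, 0.998, 0.001], [0.998, -0.06, -0.0], [-0.0, 0.001, -1.0]]
force: [-1.0, -0.2, -3.1]
gripper_width: 0.0412
grip_force: 41.5
```

{"op": "jog_arm", "data": {
  "xyz": [
    [0,0,1],
    [0,0,2],
    [0,0,2.3],
    [0,0,2.3]
  ],
  "angular": [
    [0,0,0],
    [0,0,0],
    [0,0,0],
    [0,0,0]
  ],
  "claw": [-0.6,-0.6,-0.6,-0.6]
}}

```text
time: 16.15
ee_pos: [0.4432, -0.0303, 0.2357]
orientation: [[0.06, 0.998, 0.0], [0.998, -0.06, -0.0], [-0.0, 0.0, -1.0]]
force: [-2.2, -0.4, 2.2]
gripper_width: 0.0412
grip_force: 41.8
```

Contact. I'll release and rise well above the slim jar.

{"op": "jog_arm", "data": {
  "xyz": [
    [0,0,0],
    [0,0,0],
    [0,0,0],
    [0,0,-10],
    [0,0,-50],
    [0,0,-90],
    [0,0,-100],
    [0,0,-100]
  ],
  "angular": [
    [0,0,0],
    [0,0,0],
    [0,0,0],
    [0,0,0],
    [0,0,0],
    [0,0,0],
    [0,0,0],
    [0,0,0]
  ],
  "claw": [0,0.5,0.8,1,1,1,1,1]
}}

```text
time: 17.15
ee_pos: [0.4433, -0.0303, 0.3359]
orientation: [[0.06, 0.998, 0.002], [0.998, -0.06, -0.0], [-0.0, 0.002, -1.0]]
force: [-0.2, 1.0, 0.8]
gripper_width: 0.0857
grip_force: 0.0
```

```bash
python3 -c "
from h import *
s=snap('side');cv2.imwrite('pics/s5c.png',cv2.resize(s['image'][60:260,140:340],None,fx=3,fy=3)[:,:,::-1])
go(.6536,-.1442,.335,13.6);go(.6536,-.1442,.2284,13.6)"
```

```text
xyz [-101.1  216.9   -0.5] ang [ -0.  -0. -17.] t 17.2
xyz [-101.1  217.   106.1] ang [ -0.  -0. -17.] t 17.2
```

View pics/s5c.png

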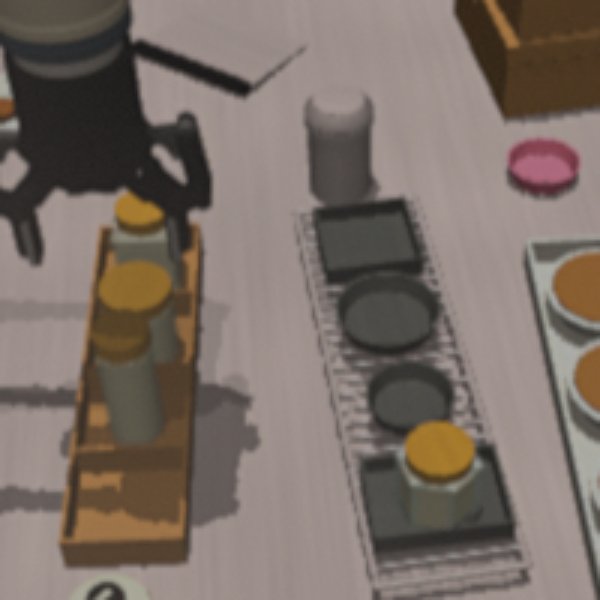

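Three jars are in, with the slim one at crop (133,390). The hex jar is last.

{"op": "jog_arm", "data": {
  "xyz": [
    [-24,52,0],
    [-48,104,0],
    [-73,156,0],
    [-98,210,5],
    [-101,217,20],
    [-101,217,60],
    [-101,217,95],
    [-101,217,106]
  ],
  "angular": [
    [0,0,-5],
    [0,0,-10],
    [0,0,-14],
    [0,0,-17],
    [0,0,-17],
    [0,0,-17],
    [0,0,-17],
    [0,0,-17]
  ],
  "claw": [1,1,1,1,1,1,1,1]
}}

```text
time: 18.2
ee_pos: [0.652, -0.1433, 0.2245]
orientation: [[-0.235, 0.972, -0.007], [0.972, 0.235, 0.002], [0.004, -0.007, -1.0]]
force: [-0.7, 0.0, -0.0]
gripper_width: 0.0851
grip_force: 0.0
```

{"op": "jog_arm", "data": {
  "xyz": [
    [0,0,0],
    [0,0,0],
    [0,0,0],
    [0,0,0],
    [0,0,0],
    [0,0,0],
    [0,0,0]
  ],
  "angular": [
    [0,0,0],
    [0,0,0],
    [0,0,0],
    [0,0,0],
    [0,0,0],
    [0,0,0],
    [0,0,0]
  ],
  "claw": [1,1,0.3,0,-0.2,-0.4,-0.5]
}}

```text
time: 19.08
ee_pos: [0.654, -0.1442, 0.2307]
orientation: [[-0.235, 0.972, 0.002], [0.972, 0.235, -0.001], [-0.001, 0.002, -1.0]]
force: [-0.0, 0.2, 6.3]
gripper_width: 0.0507
grip_force: 43.6
```

```bash
python3 -c "
from h import *
go(.4383,-.1122,.285,-3.4)"
```

```text
xyz [  81.6 -202.1  -54.7] ang [ 0.1  0.  17. ] t 19.075
```

{"op": "jog_arm", "data": {
  "xyz": [
    [0,0,-12],
    [0,0,-35],
    [5,-13,-52],
    [20,-50,-54],
    [39,-97,-54],
    [58,-145,-54],
    [78,-193,-54],
    [81.6,-202,-54]
  ],
  "angular": [
    [0,0,0],
    [0,0,0],
    [0,0,2],
    [0,0,6],
    [0,0,10],
    [0,0,14],
    [0,0,17],
    [0,0,17]
  ],
  "claw": [-0.5,-0.5,-0.5,-0.5,-0.5,-0.5,-0.5,-0.5]
}}

```text
time: 20.08
ee_pos: [0.4359, -0.1116, 0.2829]
orientation: [[0.06, 0.998, -0.001], [0.998, -0.06, 0.0], [0.0, -0.001, -1.0]]
force: [0.3, 0.1, -1.5]
gripper_width: 0.0509
grip_force: 43.0
```

```bash
python3 -c "
from h import *
s=snap('side');cv2.imwrite('pics/s6c.png',cv2.resize(s['image'][60:260,140:340],None,fx=3,fy=3)[:,:,::-1])
go(.4383,-.1122,.211,-3.4)"
```

```text
xyz [-0.3  1.8 72.5] ang [-0.  0. -0.] t 20.125
```

View pics/s6c.png

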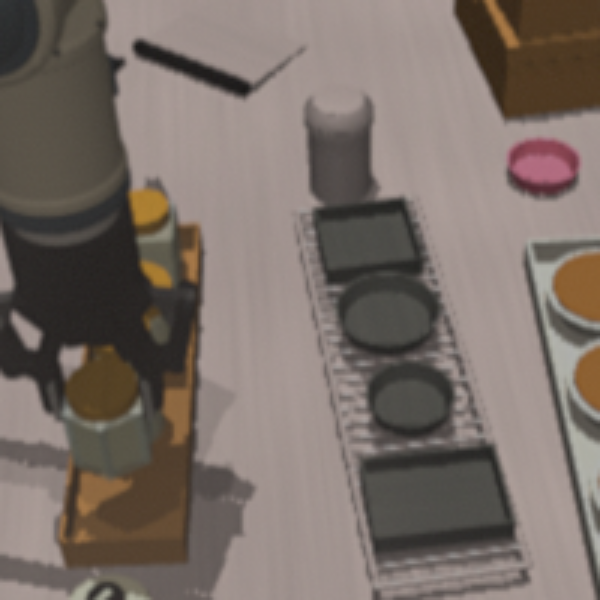

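The hex jar is held upright above compartment 4 and all four tins are in place. I'll lower it.

{"op": "jog_arm", "data": {
  "xyz": [
    [0,0,15],
    [0,0,42],
    [0,0,60],
    [0,0,68],
    [0,0,70],
    [0,0,71],
    [0,0,72],
    [0,0,72]
  ],
  "angular": [
    [0,0,0],
    [0,0,0],
    [0,0,0],
    [0,0,0],
    [0,0,0],
    [0,0,0],
    [0,0,0],
    [0,0,0]
  ],
  "claw": [-0.5,-0.5,-0.5,-0.5,-0.5,-0.5,-0.5,-0.5]
}}

```text
time: 21.12
ee_pos: [0.4383, -0.1122, 0.2118]
orientation: [[0.06, 0.998, 0.001], [0.998, -0.06, -0.0], [-0.0, 0.001, -1.0]]
force: [-0.2, -1.3, -0.9]
gripper_width: 0.0511
grip_force: 43.0
```

{"op": "jog_arm", "data": {
  "xyz": [
    [0,0,1],
    [0,0,2],
    [0,0,2],
    [0,0,2]
  ],
  "angular": [
    [0,0,0],
    [0,0,0],
    [0,0,0],
    [0,0,0]
  ],
  "claw": [-0.5,-0.5,-0.5,-0.5]
}}

```text
time: 21.62
ee_pos: [0.4383, -0.1122, 0.2097]
orientation: [[0.06, 0.998, 0.0], [0.998, -0.06, -0.0], [-0.0, 0.0, -1.0]]
force: [-1.2, 0.7, 3.4]
gripper_width: 0.0511
grip_force: 43.5
```

{"op": "jog_arm", "data": {
  "xyz": [
    [0,0,0],
    [0,0,0],
    [0,0,0],
    [0,0,-10],
    [0,0,-60],
    [0,0,-110],
    [-50,0,-140],
    [-110,0,-160]
  ],
  "angular": [
    [0,0,0],
    [0,0,0],
    [0,0,0],
    [0,0,0],
    [0,0,0],
    [0,0,0],
    [0,0,0],
    [0,0,0]
  ],
  "claw": [0,0.5,0.8,1,1,1,1,1]
}}

```text
time: 22.62
ee_pos: [0.4317, -0.2217, 0.3724]
orientation: [[0.057, 0.998, 0.004], [0.998, -0.057, -0.002], [-0.002, 0.004, -1.0]]
force: [0.8, -0.2, 0.2]
gripper_width: 0.0849
grip_force: 0.0
```

{"op": "jog_arm", "data": {
  "xyz": [
    [-60,0,0],
    [-100,0,0],
    [-100,0,0],
    [-100,0,0]
  ],
  "angular": [
    [0,0,0],
    [0,0,0],
    [0,0,0],
    [0,0,0]
  ],
  "claw": [1,1,1,1]
}}

```text
time: 23.12
ee_pos: [0.4257, -0.3207, 0.3693]
orientation: [[0.06, 0.998, 0.0], [0.998, -0.06, 0.001], [0.001, 0.0, -1.0]]
force: [-0.4, 0.3, 0.6]
gripper_width: 0.0851
grip_force: 0.0
```

```bash
python3 -c "
from h import *
s=snap('side');t=snap('top')
a=cv2.resize(s['image'][80:280,140:340],(400,400));b=cv2.resize(t['image'][140:300,130:330],(400,320));b=np.vstack([b,np.zeros((80,400,3),np.uint8)])
cv2.imwrite('pics/fin.png',np.hstack([a,b])[:,:,::-1])
hs=(.084,.074,.109,.066)
for c,st in sorted(lids(t,(155,235,310,290),(22,110,70),(40,255,255)),key=lambda a:a[0][0]): print(st,[ray(t,*c,h).round(3)[:2] for h in hs])
"
```

```text
[162 251  20  20 297] [array([0.455, 0.133]), array([0.454, 0.135]), array([0.457, 0.128]), array([0.453, 0.136])]
[197 250  26  26 510] [array([0.45 , 0.051]), array([0.449, 0.052]), array([0.453, 0.048]), array([0.449, 0.052])]
[238 257  19  19 290] [array([ 0.442, -0.03 ]), array([ 0.441, -0.03 ]), array([ 0.445, -0.03 ]), array([ 0.44, -0.03])]
[275 256  20  20 308] [array([ 0.441, -0.111]), array([ 0.44 , -0.111]), array([ 0.444, -0.109]), array([ 0.439, -0.112])]
```

View pics/fin.png

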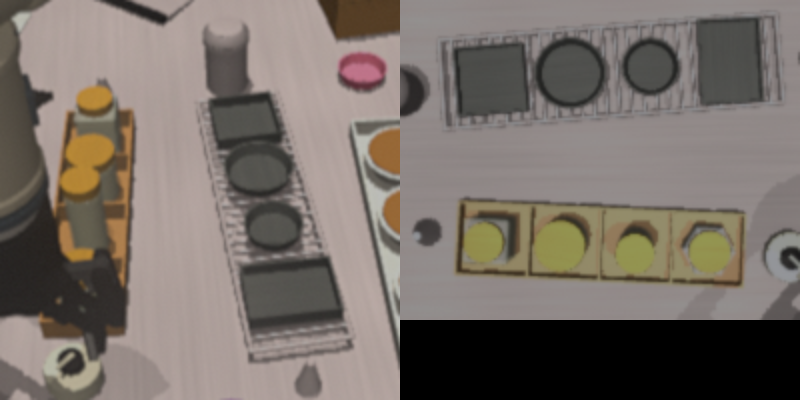

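The final pictures show all four jars upright in the right order. The lid centres are within 3 mm of the compartment centres, and the empty tins are in place on the rack.

```bash
python3 -c "
from h import *
print(order.close_job())"
```

```text
the job is handed in; nothing more can be done
None
```

The job is handed in at about 23 s: the square, round, slim and hex jars stand lids up in the carrier, one per compartment in their original left-to-right order, and the four empty tins are still in place on the rack.

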